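# Free the stuck cell carrier from a photometer's sample drawer

## Robot

A 6-joint arm with a two-finger parallel gripper is mounted at the origin on the work surface; the furniture and walls round the work are solid. World frame = base frame: x ahead of the robot, y to its left, z up, the work surface at z = 0. Lengths are in m, angles in degrees, forces in N, time in s.
With the tool pointing down it reaches from about 0.25 to 0.725 m from the base axis. Payload 9.7 kg.
Tool frame: the origin (TCP) lies at the very end of the fingers, on their centre line; the grasp point (between the pads) lies grasp_offset behind it (grasp_offset is the distance from the TCP to the grasp point, in m); z points along the fingers, y is the line along which they close (so a half turn about z gives the same grasp; the last joint's range is limited). The gripper opens to 85 mm and grips with 20 to 120 N. Pads are 22 mm wide; open, the fingers measure 114 mm over their backs; the gripper's body (76 mm by 85 mm) begins 54 mm behind the grasp point. The pads swing forward as they close: fully open they stand 13 mm farther back than shut.
Start: joints at [-64.802, 4.979, 10.078, 95.1, 0, 90], TCP at [0.234, -0.498, 0.231] pointing down, gripper open.
Joint ranges: [-179.16, 179.16], [-48.56, 103.87], [-65.8, 70.77], [-126.05, 130.52], [-82.76, 87.17], [-180, 180]. Speed limits (degrees/s): [127.2, 127.2, 147.25, 180, 180, 180].

## Interface

Orientations are given as [roll, pitch, yaw] about the fixed x, y, z axes, in that order (R = Rz(yaw) Ry(pitch) Rx(roll)).
In Python, from workcell import get_obs, camera, calibration, job_done, recognise, cut_out, mark_of, grasp_offset gives the robot as it stands.
- The arm moves only by the tool servo_tool, never from a script. Its argument "moves" is a list of rows, each a list of 3 entries, a list of its own where there are three numbers: the turn, a rotation vector about the tool's x, y, z in degrees, then the shift along the tool's x, y, z in m, then the opening in per cent of the stroke, from 0 (shut) to 100 (fully open). In form: [[[ax, ay, az], [x, y, z], claw], ...]. A call has 1 to 12 rows; each row shifts and turns the commanded pose from where the row before left it, along the tool's axes as they then stand; what a row does not reach is not made up. A row lasts 1/10 s, in which the tool goes at most 50 mm and 8.59 degrees, less where a joint would pass 70% of its speed; a pose out of reach is approached as far as the arm can. A call is refused whole if a number of a shift passes 0.05 or a number of a turn 8.59, either way. A call with a gripper value outside its range is refused whole. The fingers move at their own pace and stop on an object; "force" is the grip in N (left out, the last holds). Time passes only in rows, so rows that do not move let the fingers close. It gives the time, the measured TCP pose, the force, the opening and the grip force at its end, in the units of the state.
- get_obs(): the state, without advancing time (a new reading comes with each control period).
- camera(name): name is "side" or "top"; returns (picture, depth): 480x640x3 uint8, red, green, blue; 480x640 float32, m along the optical axis (not along the pixel's ray), 0 where there is no reading.
- calibration(name): a dict with "camera_matrix" (3x3 intrinsics, pixels), "R" (3x3) and "t" (3): a world point X has camera coordinates R X + t. Camera axes: x right, y down, z forward; pixel columns grow to the right and rows downward; lengths in m; the calibration is good to about 2 mm. A picture is of the moment at which its call begins. calibration takes no time and is no camera call.
- job_done(): hands the job in; it is judged then, once.
Trained networks look in the newest picture that a camera, given by its name, has taken for a name from the list of things; names that differ only in an ending like _2 or _b are one class to them, and where a whole thing is asked for, a point or a joint stands for the part that bears it (a point fixed in the world has none). Each returns a list of dicts, best first, with "score" (0 to 1); they miss things now and then, are a little off and sometimes report something else, mostly with a low value. They report only what shows in the picture. A call takes as long as a camera call.
- recognise(name, camera): "xyz" ([x, y, z] in m, in the coordinates of the camera as it stood for that picture, good to about 4 mm: the middle of the surface that is visible of it).
- cut_out(name, camera): "mask" (480x640 bool, what is visible of it).
- mark_of(name, camera): "xyz" ([x, y, z] in m, in the coordinates of the camera as it stood for that picture, good to about 4 mm: a listed point, or the origin of a listed thing).
The state is a dict: "time": time; "q": joint angles; "qd": joint speeds; "joint_efforts": joint torques, N m; "ee_pos": TCP position; "tcp_rot": TCP orientation; "wrist_force": force on the tool from outside, world axes, zero at the start; "torque": the same for the moment, N m; "opening": finger opening in m; "grasp_force": force on a finger pad.
Only numpy, scipy, OpenCV 4.12 (cv2) and the standard library are available. Lean on these libraries where they do the work, as an engineer would, in place of code of your own. Each camera call takes 0.05 s, during which the arm holds its last target. There are 200 camera calls.

## Task

The metal cell carrier has stuck between the spring clips of the photometer's sample drawer, and its seat has to be wiped. Pull the drawer out to its stop, then take the carrier by its finger grip and rock it from side to side, tipping it well over and back again while easing it up, until it is free; a straight pull would only lift the photometer, which stands loose on the desk and has to stay standing there, neither lifted nor dragged about. Finish while holding the carrier still and upright just above its seat, clear of it by a few centimetres at most, with the drawer still out; leave the small beaker and the marker pen where they are.

Things in the scene. Friction and masses are not known exactly. Their poses are not given: they have to be found in the camera images.
- photometer: White bench photometer, 164 mm wide, 152 mm deep, 108 mm high, 2.2 kg, loose on four rubber feet, keys on its flat top. Origin: centre of its underside, on the desk. Its x points out of its back, y to its left side, z up. The drawer comes out of its front, along -x; the housing's front is 76 mm from the origin. An upward pull of about 12 N at the open drawer lifts its front.
- sample_drawer (a joint): Travel of the sample drawer in m: 0 shut, 0.086 fully out at its stop. It slides with about 1.5 N of friction and stays where it is left. Its grey front plate is 136 mm wide, from 13 to 99 mm above the desk; behind it is a low black tray that carries the seat.
- drawer_handle (a point): Centre of the steel bar handle of the drawer, moving with the drawer; axes as the photometer's. The bar is level, parallel to y, 80 mm long, 11 mm thick, 82 mm above the desk, and its centre is 35 mm in front of the drawer's front plate, with a free gap behind it.
- carrier_grip (a point): Middle of the upright black finger grip on top of the cell carrier, where it is held: 26 mm along x, 12 mm thick across y, 37 mm high. This point is 64 mm above the carrier's underside, 24 mm above the metal block's top, 13 mm below the grip's top. With the drawer shut it is hidden in the housing, 26 mm before the photometer's origin; with the drawer out, 112 mm before it, in the open.
- carrier: The cell carrier: an aluminium block 56 mm along x, 38 mm across y, 40 mm high, 0.16 kg, with two square cell wells and the finger grip on top. Origin: centre of its underside; axes as the photometer's while seated. It is rocked across, along its y. It is free once its underside is some 11 mm above the seat floor.
- seat (a point): Centre of the seat's floor in the drawer, 18 mm above the desk, moving with it; axes as the photometer's. Walls 14 mm high, 1 mm clear of the carrier all round, let it tip about 0.13 rad to either side. Sprung clips press on its y flanks 10 mm above this floor: straight up they hold with 18 to 26 N; while it is being tipped it rises almost freely, by up to 2 mm in each swing of 0.2 rad.
- beaker_mid (a point): Centre of a small clear beaker, 50 mm diameter, 59 mm high, standing on the desk: to be left alone.
- marker_mid (a point): Centre of a black and white marker pen, 134 mm long, 14 mm thick, lying on the desk: to be left alone.

How it is judged:
By the outcome, as a careful person would: the job done as asked, in the order asked, and still so for the second after the job is handed in, while the arm keeps its last pose, push and grip.
It also fails if it takes over 54 s, if anything falls off the work surface, if the arm or the gripper's body presses on something with over 40 N, if the wrist force passes 120 N, or if a joint passes its speed limit or range.

## Working session

There is one attempt and no reset: what is moved stays moved. The work goes in short steps, Python scripts to look and compute and a tool call to move; the robot and the scene stay as the last step left them, time stands still between calls to the robot, and variables do not carry over. Pictures are saved under pics/ and viewed, at most 10 in all, crops included, and the job is handed in when it is done.

Besides the shell and the picture viewer there is one more tool, called after "Call:" by a JSON object that holds its "op" and its "data", one argument or row to a line. servo_tool: Moves the arm, as the interface text tells. Its arguments: {"type":"object","properties":{"moves":{"type":"array"},"force":{"type":"number"}},"required":["moves"]}

```bash
mkdir -p pics; ls
cat > h.py <<'E'
import numpy as np, cv2
from workcell import *
from scipy.spatial.transform import Rotation as Ro
def w(name,cam,f=mark_of):
    c=calibration(cam);r=f(name,cam)
    return [(round(d['score'],2),np.round(np.array(c['R']).T@(np.array(d['xyz'])-np.array(c['t'])),4)) for d in r[:2]]
def st():
    o=get_obs();print({k:np.round(o[k],3) for k in('time','q','ee_pos','tcp_rot','wrist_force','opening','grasp_force')})
E
python3 - <<'E'
from h import *
st();print(grasp_offset if not callable(grasp_offset) else grasp_offset())
ims=[]
for c in('side','top'):
    p,d=camera(c);ims.append(p)
    for n in('photometer','drawer_handle','seat','beaker_mid','marker_mid'):print(c,n,w(n,c))
cv2.imwrite('pics/a.png',cv2.resize(np.hstack(ims)[:,:,::-1],(800,300)))
E
```

```text
pics
{'time': np.float64(0.0), 'q': array([-6.4803e+01,  5.0100e+00,  1.0033e+01,  9.5098e+01,  1.0000e-03,
        8.9999e+01]), 'ee_pos': array([ 0.234, -0.497,  0.231]), 'tcp_rot': array([-1.79926e+02, -1.00000e-03,  2.51980e+01]), 'wrist_force': array([ 0.603, -0.246,  0.654]), 'opening': np.float64(0.085), 'grasp_force': np.float64(0.0)}
0.0187
side photometer [(0.73, array([ 0.323 , -0.4248, -0.0005]))]
side drawer_handle [(0.56, array([ 0.3227, -0.4209, -0.0007]))]
side seat []
side beaker_mid [(0.94, array([0.4964, 0.1105, 0.0325]))]
side marker_mid [(0.64, array([0.5211, 0.0418, 0.0089]))]
top photometer []
top drawer_handle [(0.57, array([ 0.3459, -0.3047,  0.081 ]))]
top seat [(0.81, array([ 0.3283, -0.3989,  0.0173])), (0.69, array([0.5205, 0.0483, 0.0061]))]
top beaker_mid [(0.97, array([0.4997, 0.1124, 0.029 ]))]
top marker_mid [(0.9, array([0.5223, 0.0477, 0.0098]))]
```

View pics/a.png

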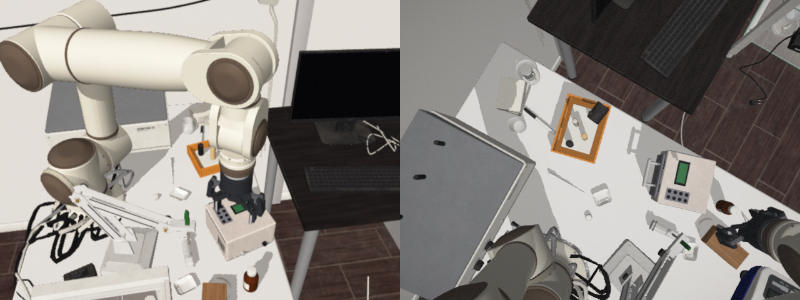

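The side view is partly hidden by the arm. In the top view the photometer sits at about (456,290) with its drawer front to the left, so I'll look closer and fit its top.

```bash
cat >> h.py <<'E'
def pts(cam,d):
    c=calibration(cam);K=np.array(c['camera_matrix']);v,u=np.mgrid[0:480,0:640]
    P=np.dstack([(u-K[0,2])/K[0,0]*d,(v-K[1,2])/K[1,1]*d,d])
    return (P-np.array(c['t']))@np.array(c['R'])
E
python3 - <<'E'
from h import *
p,d=camera('top');P=pts('top',d)
for n in('photometer','drawer_handle','carrier_grip'):
    for m in cut_out(n,'top')[:2]:
        M=m['mask']&(d>0);q=P[M];ys,xs=np.nonzero(M);print(n,m['score'],M.sum(),xs.mean(),ys.mean(),np.round(np.median(q,0),3))
        if n=='photometer':
            t=q[abs(q[:,2]-.108)<.012];print(len(t),np.median(t[:,2]),cv2.minAreaRect((t[:,:2]*1000).astype(np.float32)))
        
z=P[:,:,2];x=P[:,:,0];y=P[:,:,1]
s=np.zeros((480,640),bool);s[180:380,360:520]=1
h=s&(z>.07)&(z<.097)&(d>0)
ys,xs=np.nonzero(h);print('band',h.sum())
o=p.copy();o[h]=[255,0,0]
c=np.hstack([p[180:380,360:540],o[180:380,360:540]])
cv2.imwrite('pics/b.png',cv2.resize(c[:,:,::-1],None,fx=2.2,fy=2.2,interpolation=2))
np.save('P.npy',P)
E
```

```text
photometer 0.83 8362 450.0353982300885 288.5972255441282 [ 0.326 -0.407  0.108]
7264 0.10799174999535666 ((324.60406494140625, -418.2876892089844), (161.7716064453125, 166.40609741210938), 77.23733520507812)
photometer 0.36 595 186.87731092436974 200.0873949579832 [0.503 0.118 0.025]
0 nan ((0.0, 0.0), (0.0, 0.0), 0.0)
drawer_handle 0.61 1343 407.9769173492182 278.29784065524944 [ 0.345 -0.337  0.085]
band 725
  return _methods._mean(a, axis=axis, dtype=dtype,
  ret = ret.dtype.type(ret / rcount)
```

View pics/b.png

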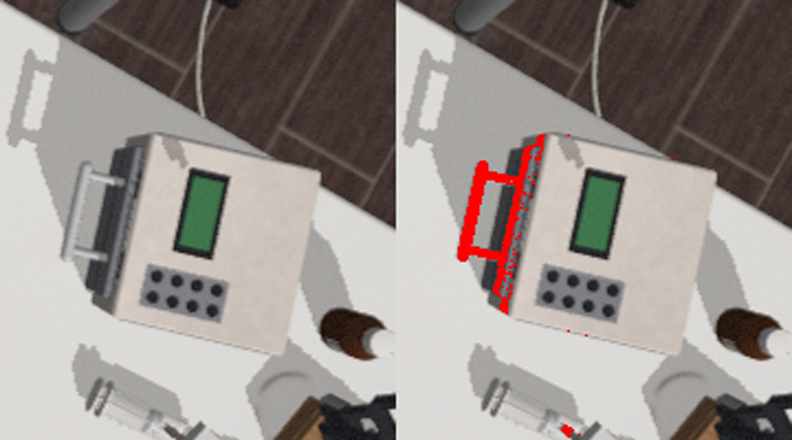

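The shut drawer's handle shows at about px (393,276), with the front facing +y in the world. Next I'll fit the bar.

Run:
```python
from h import *
P=np.load('P.npy')
q=P[250:302,385:415].reshape(-1,3)
q=q[(q[:,2]>.07)&(q[:,2]<.097)]
t=P[200:380,380:520].reshape(-1,3);t=t[abs(t[:,2]-.108)<.006]
b=cv2.minAreaRect((t[:,:2]*1000).astype(np.float32));print(b)
# yaw: photometer x axis
for a in (b[2],b[2]-90): print(a)
a=np.radians(b[2]); 
c=[np.array([np.cos(a+k*np.pi/2),np.sin(a+k*np.pi/2)]) for k in range(4)]
ex=min(c,key=lambda v:v[1]);ey=np.array([-ex[1],ex[0]])
print('yaw',np.degrees(np.arctan2(ex[1],ex[0])))
r=q[:,:2]-np.array(b[0])/1000
s=np.c_[r@ex,r@ey]; print(np.percentile(t[:,:2]@ex-np.array(b[0])/1000@ex,[.5,99.5]),np.percentile(t[:,:2]@ey-np.array(b[0])/1000@ey,[.5,99.5]))
h,e=np.histogram(s[:,0],np.arange(-.14,-.06,.004));print(h,e)
bar=s[s[:,0]<-.10];print(len(bar),bar.min(0),bar.max(0),np.median(bar,0),np.polyfit(bar[:,1],bar[:,0],1))
bw=q[s[:,0]<-.10];print(np.median(bw,0), q[:,2].max(), 'TCP->', )
m=(bar.min(0)+bar.max(0))/2;print('mid world',np.array(b[0])/1000+m[0]*ex+m[1]*ey)
```

```text
((281.25469970703125, -410.13812255859375), (158.6120147705078, 252.12332153320312), 76.98141479492188)
76.98141479492188
-13.018585205078125
yaw -103.01858520507814
[-0.07230195  0.07729974] [-0.03720988  0.1247876 ]
[  0   0   0   0  80  97  83  19  17  17  16  17  16  14 106   6   4   0
   0   0] [-0.14  -0.136 -0.132 -0.128 -0.124 -0.12  -0.116 -0.112 -0.108 -0.104
 -0.1   -0.096 -0.092 -0.088 -0.084 -0.08  -0.076 -0.072 -0.068 -0.064
 -0.06 ]
313 [-0.12258869 -0.00157504] [-0.10003741  0.08825652] [-0.11693795  0.0434346 ] [-0.00257263 -0.11575152]
[ 0.35076304 -0.30623376  0.08609396] 0.09696715253841647 TCP->
mid world [ 0.34855662 -0.31144939]
```

Run:
```python
from h import *
P=np.load('P.npy').reshape(-1,3)
print('cols x .10...; rows y')
for y in np.arange(-.12,-.54,-.04):
    print(round(y,2),[int(1000*P[(abs(P[:,0]-x)<.02)&(abs(P[:,1]-y)<.02)][:,2].max(initial=0)) for x in np.arange(.10,.54,.04)])
for c in ('side',):
    p,d=camera(c);cv2.imwrite('pics/c.png',p[240:480,180:500,::-1].repeat(2,0).repeat(2,1))
```

```text
cols x .10...; rows y
-0.12 [3, 4, 13, 15, 15, 4, 4, 45, 30, 91, 100, 115]
-0.16 [5, 4, 4, 16, 15, 14, 3, 940, 44, 44, 103, 109]
-0.2 [23, 6, 4, 4, 15, 15, 4, 5, 5, 4, 41, 102]
-0.24 [28, 22, 4, 4, 4, 4, 5, 4, 5, 4, 4, 4]
-0.28 [28, 19, 4, 4, 4, 89, 89, 4, 4, 4, 5, 4]
-0.32 [206, 163, 30, 4, 110, 109, 100, 90, 3, 5, 5, 0]
-0.36 [186, 172, 160, 640, 113, 113, 112, 111, 111, 4, 3, 0]
-0.4 [4, 221, 216, 618, 113, 112, 113, 112, 111, 4, 0, 0]
-0.44 [13, 24, 522, 538, 545, 112, 112, 111, 110, 3, 0, 0]
-0.48 [15, 3, 508, 472, 514, 112, 113, 113, 3, 0, 0, 0]
-0.52 [47, 47, 44, 4, 454, 3, 109, 110, 0, 0, 0, 0]
```

View pics/c.png

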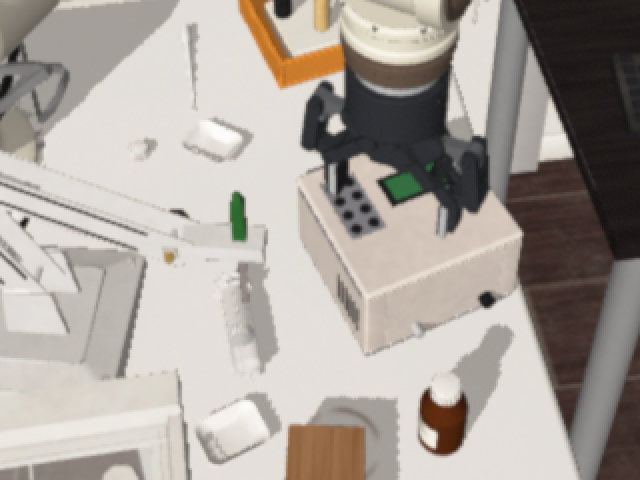

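Call:
{"op": "servo_tool", "data": {
  "moves": [
    [[0,0,8],[0,0,0],30],
    [[0,0,8],[0,0,0],30],
    [[0,0,8],[0,0,0],30],
    [[0,0,8],[0,0,0],30],
    [[0,0,6.2],[0,0,0],30]
  ]
}}

```text
time: 1.35
ee_pos: [0.2342, -0.4977, 0.2313]
tcp_rot: [-180.0, -0.0, -13.3]
wrist_force: [-0.4, -0.4, 0.8]
opening: 0.0259
grasp_force: 0.0
```

The gripper hangs over the photometer, and the path to the handle at +y is clear. The lamp parts stay at x<0.24. Moving above the handle.

Call:
{"op": "servo_tool", "data": {
  "moves": [
    [[0,0,-0.3],[0.0117,-0.0355,0],30],
    [[0,0,0],[0.0117,-0.0355,0],30],
    [[0,0,0],[0.0117,-0.0355,0],30],
    [[0,0,0],[0.0117,-0.0355,0],30],
    [[0,0,0],[0.0117,-0.0355,0],30],
    [[0,0,0],[0.0117,-0.0355,0],30],
    [[0,0,0],[0,0,0.03],30],
    [[0,0,0],[0,0,0.03],30],
    [[0,0,0],[0,0,0.03],30],
    [[0,0,0],[0,0,0],30]
  ]
}}

```text
time: 2.35
ee_pos: [0.3483, -0.304, 0.1378]
tcp_rot: [-179.8, 0.3, -12.7]
wrist_force: [-0.4, -0.1, 0.5]
opening: 0.0258
grasp_force: 0.0
```

Run:
```python
from h import *
st()
ims=[]
for c in('side','top'):
    p,d=camera(c);print(w('drawer_handle',c));ims.append(p)
a=cv2.resize(ims[0][200:440,200:460],None,fx=1.5,fy=1.5);b=cv2.resize(ims[1][200:360,350:523],None,fx=2.25,fy=2.25)
cv2.imwrite('pics/d.png',np.hstack([a,b[:360]])[:,:,::-1])
```

```text
{'time': np.float64(2.35), 'q': array([-41.119,  -7.556, -12.566,  85.313,   0.   , 151.565]), 'ee_pos': array([ 0.348, -0.304,  0.138]), 'tcp_rot': array([-179.846,    0.284,  -12.684]), 'wrist_force': array([-0.363, -0.068,  0.485]), 'opening': np.float64(0.026), 'grasp_force': np.float64(0.0)}
[(0.9, array([ 0.354 , -0.3052,  0.0836]))]
[(0.48, array([ 0.3446, -0.307 ,  0.0771]))]
```

View pics/d.png

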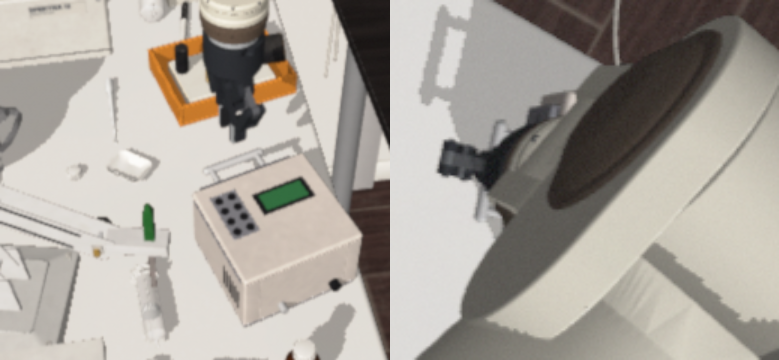

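The fingers hover above the bar, handle at about (235,162) in the side crop. The networks agree with my fit. Now descend and grip.

Call:
{"op": "servo_tool", "data": {
  "moves": [
    [[0,0,0],[0.002,0.001,0.02],30],
    [[0,0,0],[0,0,0.02],30],
    [[0,0,0],[0,0,0.02],30],
    [[0,0,0],[0,0,0.015],30],
    [[0,0,0],[0,0,0],30],
    [[0,0,0],[0,0,0],0],
    [[0,0,0],[0,0,0],0],
    [[0,0,0],[0,0,0],0],
    [[0,0,0],[0,0,0],0]
  ],
  "force": 25
}}

```text
time: 3.45
ee_pos: [0.3518, -0.3068, 0.0673]
tcp_rot: [-180.0, -0.1, -12.7]
wrist_force: [-0.6, 5.4, 6.4]
opening: 0.0097
grasp_force: 25.1
```

Call:
{"op": "servo_tool", "data": {
  "moves": [
    [[0,0,0],[0,-0.005,-0.001],0],
    [[0,0,0],[0,-0.01,-0.001],0],
    [[0,0,0],[0,-0.01,0],0],
    [[0,0,0],[0,-0.01,0],0],
    [[0,0,0],[0,0,0],0]
  ]
}}

```text
time: 3.95
ee_pos: [0.3591, -0.271, 0.0679]
tcp_rot: [-179.9, 0.0, -12.6]
wrist_force: [0.7, 1.3, -9.2]
opening: 0.0099
grasp_force: 24.5
```

Call:
{"op": "servo_tool", "data": {
  "moves": [
    [[0,0,0],[0,0,0.001],0],
    [[0,0,0],[0,-0.01,0],0],
    [[0,0,0],[0,-0.01,0],0],
    [[0,0,0],[0,-0.01,0],0],
    [[0,0,0],[0,-0.008,0],0],
    [[0,0,0],[0,0,0],0]
  ]
}}

```text
time: 4.55
ee_pos: [0.3675, -0.2343, 0.0674]
tcp_rot: [-180.0, 0.0, -12.6]
wrist_force: [-5.0, 2.5, -1.3]
opening: 0.01
grasp_force: 25.2
```

Call:
{"op": "servo_tool", "data": {
  "moves": [
    [[0,0,0],[0,-0.005,0],0],
    [[0,0,0],[0,-0.004,0],0],
    [[0,0,0],[0,-0.002,0],0],
    [[0,0,0],[0,0,0],0]
  ]
}}

```text
time: 4.95
ee_pos: [0.3697, -0.2246, 0.0674]
tcp_rot: [-180.0, 0.0, -12.7]
wrist_force: [-5.1, 2.7, -0.6]
opening: 0.0102
grasp_force: 25.3
```

Travel is about 84 mm. A few more millimetres should show the stop.

Call:
{"op": "servo_tool", "data": {
  "moves": [
    [[0,0,0],[0,-0.001,0],0],
    [[0,0,0],[0,-0.001,0],0],
    [[0,0,0],[0,0,0],0]
  ]
}}

```text
time: 5.25
ee_pos: [0.3701, -0.2229, 0.0674]
tcp_rot: [180.0, 0.0, -12.7]
wrist_force: [-5.6, 0.3, -0.6]
opening: 0.0098
grasp_force: 25.3
```

Call:
{"op": "servo_tool", "data": {
  "moves": [
    [[0,0,0],[0,-0.0015,0],0],
    [[0,0,0],[0,0,0],0]
  ]
}}

```text
time: 5.45
ee_pos: [0.3705, -0.2225, 0.0674]
tcp_rot: [179.9, -0.0, -12.7]
wrist_force: [-4.4, -6.9, -2.7]
opening: 0.0099
grasp_force: 25.1
```

Call:
{"op": "servo_tool", "data": {
  "moves": [
    [[0,0,0],[0,0.001,0],30],
    [[0,0,0],[0,0,0],30],
    [[0,0,0],[0,0,0],30],
    [[0,0,0],[0,0,-0.03],30],
    [[0,0,0],[0,0,-0.04],30],
    [[0,0,-8],[0,0,-0.04],30],
    [[0,0,-8],[0,0,-0.02],30],
    [[0,0,-8],[0,0,0],30],
    [[0,0,-8],[0,0,0],30],
    [[0,0,-8],[0,0,0],50],
    [[0,0,-8],[0,0,0],50],
    [[0,0,-8],[0,0,0],50]
  ]
}}

```text
time: 6.65
ee_pos: [0.3707, -0.2224, 0.1975]
tcp_rot: [180.0, -0.0, 43.6]
wrist_force: [-1.0, -0.2, 0.3]
opening: 0.0426
grasp_force: 0.0
```

Call:
{"op": "servo_tool", "data": {
  "moves": [
    [[0,0,-8],[0,0,0],50],
    [[0,0,-8],[0,0,0],50],
    [[0,0,-8],[0,0,0],50],
    [[0,0,-8],[0,0,0],50],
    [[0,0,-1.7],[0,0,0],50],
    [[0,0,0],[0,0,0],50]
  ]
}}

```text
time: 7.25
ee_pos: [0.3706, -0.2224, 0.1974]
tcp_rot: [180.0, -0.0, 76.9]
wrist_force: [-0.4, 0.6, -0.5]
opening: 0.0429
grasp_force: 0.0
```

Run:
```python
from h import *
st()
ims=[]
for c in('side','top'):
    p,d=camera(c);ims.append(p)
    for n in ('drawer_handle','carrier_grip','seat','carrier','photometer'):print(c,n,w(n,c))
    np.save(c+'.npy',pts(c,d))
    for m in cut_out('carrier_grip',c)[:1]:
        ys,xs=np.nonzero(m['mask']);print('cut',len(xs),xs.mean(),ys.mean())
a=cv2.resize(ims[0][200:440,200:460],None,fx=1.5,fy=1.5);b=cv2.resize(ims[1][200:360,350:523],None,fx=2.25,fy=2.25)
cv2.imwrite('pics/e.png',np.hstack([a,b[:360]])[:,:,::-1])
```

```text
{'time': np.float64(7.25), 'q': array([-3.0979e+01, -1.1686e+01, -9.5590e+00,  9.2104e+01,  1.1000e-02,
        7.2151e+01]), 'ee_pos': array([ 0.371, -0.222,  0.197]), 'tcp_rot': array([ 1.79975e+02, -4.00000e-03,  7.68710e+01]), 'wrist_force': array([-0.45 ,  0.57 , -0.534]), 'opening': np.float64(0.043), 'grasp_force': np.float64(0.0)}
side drawer_handle [(0.68, array([ 0.3707, -0.2204,  0.0832]))]
side carrier_grip [(0.66, array([ 0.3479, -0.3151,  0.0876]))]
side seat []
side carrier [(0.6, array([ 0.3435, -0.3095,  0.0192]))]
side photometer [(0.76, array([ 0.3229, -0.4243, -0.0009]))]
cut 253 352.8300395256917 312.8142292490119
top drawer_handle []
top carrier_grip []
top seat []
top carrier []
top photometer []
```

View pics/e.png

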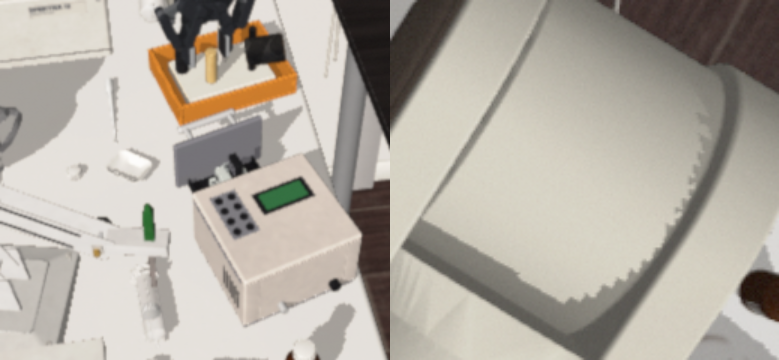

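Run:
```python
from h import *
P=np.load('side.npy');m=cut_out('carrier_grip','side')[0]['mask'];q=P[m];q=q[(abs(q[:,0]-.348)<.04)&(abs(q[:,1]+.314)<.04)]
a=np.radians(-103);ex=np.array([np.cos(a),np.sin(a)]);ey=np.array([-ex[1],ex[0]])
r=q[:,:2]-[.349,-.314];s=np.c_[r@ex,r@ey,q[:,2]]
print(len(s),np.percentile(s,[3,25,50,75,97],axis=0).round(4))
t=s[s[:,2]>.09];print(len(t),np.percentile(t,[3,25,50,75,97],axis=0).round(4))
# drawer front plate edges, y-extent
g=P.reshape(-1,3);r=g[:,:2]-[.349,-.314];S=np.c_[r@ex,r@ey,g[:,2]]
pl=S[(abs(S[:,2]-.07)<.028)&(abs(S[:,0]+.05)<.02)&(abs(S[:,1])<.1)];print('plate',len(pl),np.percentile(pl,[1,50,99],axis=0).round(4))
b=S[(S[:,2]>.104)&(S[:,2]<.116)&(S[:,0]>.02)&(S[:,0]<.22)&(abs(S[:,1])<.12)];print('box',np.percentile(b,[.5,50,99.5],axis=0).round(4))
```

```text
245 [[-0.027  -0.0218  0.0406]
 [-0.0157 -0.0159  0.0588]
 [-0.005  -0.0081  0.0667]
 [ 0.0058 -0.0045  0.0924]
 [ 0.0382  0.007   0.1079]]
72 [[-0.0084 -0.0282  0.091 ]
 [-0.0019 -0.0074  0.0936]
 [ 0.0046 -0.0054  0.0957]
 [ 0.0122 -0.002   0.0974]
 [ 0.0402  0.0011  0.1096]]
plate 1079 [[-0.0564 -0.0699  0.0426]
 [-0.0508 -0.0057  0.0719]
 [-0.0472  0.0633  0.0977]]
box [[ 0.0382 -0.0831  0.1046]
 [ 0.1196 -0.0056  0.1092]
 [ 0.1885  0.0784  0.1137]]
```

The drawer is out and the black grip shows at about (236,165) in the side crop. Measurements agree to ~2 mm: grip near (0.3465,-0.3155). Moving over it and down.

Call:
{"op": "servo_tool", "data": {
  "moves": [
    [[0,0,0],[-0.024,-0.0006,0],50],
    [[0,0,0],[-0.024,-0.0006,0],50],
    [[0,0,0],[-0.024,-0.0007,0],50],
    [[0,0,0],[-0.024,-0.0007,0],50],
    [[0,0,0],[0,0,0.03],50],
    [[0,0,0],[0,0,0.03],50],
    [[0,0,0],[0,0,0.03],50],
    [[0,0,0],[0,0,0.02],50],
    [[0,0,0],[0,0,0.015],50],
    [[0,0,0],[0,0,0.006],50],
    [[0,0,0],[0,0,0],50]
  ]
}}

```text
time: 9.1
ee_pos: [0.3462, -0.3152, 0.066]
tcp_rot: [-180.0, -0.0, 77.0]
wrist_force: [-0.2, -0.8, -0.2]
opening: 0.0426
grasp_force: 0.0
```

Run:
```python
from h import *
st()
p,d=camera('side');cv2.imwrite('pics/f.png',cv2.resize(p[240:360,260:440],None,fx=4,fy=4,interpolation=2)[:,:,::-1])
```

```text
{'time': np.float64(9.1), 'q': array([-4.2325e+01, -6.1500e+00, -1.9241e+01,  7.6948e+01,  1.0000e-03,
        6.0674e+01]), 'ee_pos': array([ 0.346, -0.315,  0.066]), 'tcp_rot': array([-1.79966e+02, -2.00000e-02,  7.70010e+01]), 'wrist_force': array([-0.168, -0.758, -0.238]), 'opening': np.float64(0.043), 'grasp_force': np.float64(0.0)}
```

View pics/f.png

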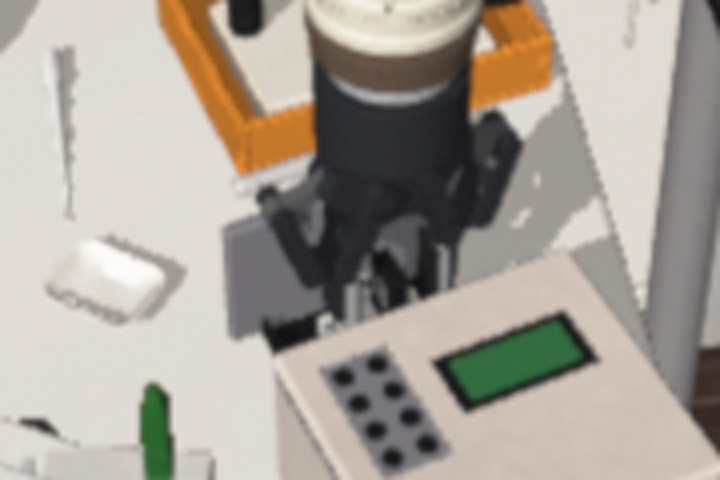

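The grip at about (395,275) sits between the two pads at about 360 and 440. Closing gently.

Call:
{"op": "servo_tool", "data": {
  "moves": [
    [[0,0,0],[0,0,0],20],
    [[0,0,0],[0,0,0],20],
    [[0,0,0],[0,0,0],10],
    [[0,0,0],[0,0,0],0],
    [[0,0,0],[0,0,0],0]
  ],
  "force": 20
}}

```text
time: 9.65
ee_pos: [0.3466, -0.3157, 0.0672]
tcp_rot: [179.9, 0.0, 77.0]
wrist_force: [-1.5, 0.5, 6.3]
opening: 0.0113
grasp_force: 23.8
```

Call:
{"op": "servo_tool", "data": {
  "moves": [
    [[0,0,0],[0,0,-0.0005],0],
    [[0,0,0],[0,0,0],0],
    [[1.5,0,0],[0,0.0012,-0.0003],0],
    [[1.5,0,0],[0,0.0012,-0.0003],0],
    [[0,0,0],[0,0,0],0]
  ],
  "force": 60
}}

```text
time: 10.15
ee_pos: [0.3489, -0.3162, 0.068]
tcp_rot: [-176.9, 0.0, 77.0]
wrist_force: [-3.7, 1.1, 11.6]
opening: 0.0109
grasp_force: 61.3
```

Call:
{"op": "servo_tool", "data": {
  "moves": [
    [[1.5,0,0],[0,0.0012,-0.0006],0],
    [[1.5,0,0],[0,0.0012,-0.0006],0],
    [[0,0,0],[0,0,0],0]
  ]
}}

```text
time: 10.45
ee_pos: [0.3512, -0.3167, 0.0686]
tcp_rot: [-173.8, 0.0, 77.0]
wrist_force: [-4.5, -0.7, 8.9]
opening: 0.011
grasp_force: 61.0
```

Call:
{"op": "servo_tool", "data": {
  "moves": [
    [[-2,0,0],[0,-0.0016,-0.0003],0],
    [[-2,0,0],[0,-0.0016,-0.0003],0],
    [[-2,0,0],[0,-0.0016,-0.0003],0],
    [[-2,0,0],[0,-0.0016,-0.0003],0],
    [[-2,0,0],[0,-0.0016,-0.0003],0],
    [[-2,0,0],[0,-0.0016,-0.0003],0],
    [[0,0,0],[0,0,0],0]
  ]
}}

```text
time: 11.15
ee_pos: [0.3416, -0.3143, 0.07]
tcp_rot: [174.0, -0.0, 77.0]
wrist_force: [2.3, -1.4, -3.2]
opening: 0.0109
grasp_force: 59.1
```

Call:
{"op": "servo_tool", "data": {
  "moves": [
    [[2,0,0],[0,0.0016,-0.0003],0],
    [[2,0,0],[0,0.0016,-0.0003],0],
    [[2,0,0],[0,0.0016,-0.0003],0],
    [[2,0,0],[0,0.0016,-0.0003],0],
    [[2,0,0],[0,0.0016,-0.0003],0],
    [[2,0,0],[0,0.0016,-0.0003],0],
    [[0,0,0],[0,0,0],0]
  ]
}}

```text
time: 11.85
ee_pos: [0.3515, -0.3164, 0.0716]
tcp_rot: [-173.8, -0.0, 77.0]
wrist_force: [-2.7, -0.1, 1.3]
opening: 0.011
grasp_force: 60.0
```

Call:
{"op": "servo_tool", "data": {
  "moves": [
    [[-2,0,0],[0,-0.0016,-0.0003],0],
    [[-2,0,0],[0,-0.0016,-0.0003],0],
    [[-2,0,0],[0,-0.0016,-0.0003],0],
    [[-2,0,0],[0,-0.0016,-0.0003],0],
    [[-2,0,0],[0,-0.0016,-0.0003],0],
    [[-2,0,0],[0,-0.0016,-0.0003],0],
    [[0,0,0],[0,0,0],0]
  ]
}}

```text
time: 12.55
ee_pos: [0.3421, -0.3144, 0.075]
tcp_rot: [173.8, 0.0, 77.0]
wrist_force: [5.0, 1.3, 2.5]
opening: 0.0108
grasp_force: 59.8
```

Call:
{"op": "servo_tool", "data": {
  "moves": [
    [[2,0,0],[0,0.0016,-0.0003],0],
    [[2,0,0],[0,0.0016,-0.0003],0],
    [[2,0,0],[0,0.0016,-0.0003],0],
    [[2,0,0],[0,0.0016,-0.0003],0],
    [[2,0,0],[0,0.0016,-0.0003],0],
    [[2,0,0],[0,0.0016,-0.0003],0],
    [[0,0,0],[0,0,0],0]
  ]
}}

```text
time: 13.25
ee_pos: [0.3518, -0.317, 0.0778]
tcp_rot: [-173.9, 0.1, 77.0]
wrist_force: [-4.2, 1.7, 17.9]
opening: 0.0111
grasp_force: 62.4
```

Call:
{"op": "servo_tool", "data": {
  "moves": [
    [[-2,0,0],[0,-0.0016,-0.0003],0],
    [[-2,0,0],[0,-0.0016,-0.0003],0],
    [[-2,0,0],[0,-0.0016,-0.0003],0],
    [[-2,0,0],[0,-0.0016,-0.0003],0],
    [[-2,0,0],[0,-0.0016,-0.0003],0],
    [[-2,0,0],[0,-0.0016,-0.0003],0],
    [[0,0,0],[0,0,0],0]
  ]
}}

```text
time: 13.95
ee_pos: [0.3417, -0.3145, 0.0784]
tcp_rot: [173.9, 0.0, 77.0]
wrist_force: [4.0, -0.8, -0.7]
opening: 0.0106
grasp_force: 59.6
```

Call:
{"op": "servo_tool", "data": {
  "moves": [
    [[2,0,0],[0,0.0016,-0.0003],0],
    [[2,0,0],[0,0.0016,-0.0003],0],
    [[2,0,0],[0,0.0016,-0.0003],0],
    [[2,0,0],[0,0.0016,-0.0003],0],
    [[2,0,0],[0,0.0016,-0.0003],0],
    [[2,0,0],[0,0.0016,-0.0003],0],
    [[0,0,0],[0,0,0],0]
  ]
}}

```text
time: 14.65
ee_pos: [0.3513, -0.3163, 0.0791]
tcp_rot: [-173.7, -0.0, 77.0]
wrist_force: [-1.0, -1.1, -1.4]
opening: 0.011
grasp_force: 59.6
```

Call:
{"op": "servo_tool", "data": {
  "moves": [
    [[-2,0,0],[0,-0.0016,-0.0003],0],
    [[-2,0,0],[0,-0.0016,-0.0003],0],
    [[-2,0,0],[0,-0.0016,-0.0003],0],
    [[-2,0,0],[0,-0.0016,-0.0003],0],
    [[-2,0,0],[0,-0.0016,-0.0003],0],
    [[-2,0,0],[0,-0.0016,-0.0003],0],
    [[0,0,0],[0,0,0],0]
  ]
}}

```text
time: 15.35
ee_pos: [0.3408, -0.314, 0.0819]
tcp_rot: [174.0, -0.0, 77.0]
wrist_force: [-0.3, -0.4, -1.8]
opening: 0.0111
grasp_force: 59.5
```

Call:
{"op": "servo_tool", "data": {
  "moves": [
    [[2,0,0],[0,0.0016,-0.0003],0],
    [[2,0,0],[0,0.0016,-0.0003],0],
    [[2,0,0],[0,0.0016,-0.0003],0],
    [[2,0,0],[0,0.0016,-0.0003],0],
    [[2,0,0],[0,0.0016,-0.0003],0],
    [[2,0,0],[0,0.0016,-0.0003],0],
    [[0,0,0],[0,0,0],0]
  ]
}}

```text
time: 16.05
ee_pos: [0.3516, -0.3165, 0.0834]
tcp_rot: [-173.8, -0.0, 77.0]
wrist_force: [-0.6, -0.1, -1.8]
opening: 0.0111
grasp_force: 59.5
```

Only the carrier's weight is left on the wrist, so it is free. I'll set it upright and about 25 mm above the seat floor.

Call:
{"op": "servo_tool", "data": {
  "moves": [
    [[-2,0,0],[0,-0.0016,-0.001],0],
    [[-2,0,0],[0,-0.0016,-0.002],0],
    [[-2.1,0,0],[0,-0.0016,-0.002],0],
    [[0,0,0],[0,0,-0.003],0],
    [[0,0,0],[0,0,-0.002],0],
    [[0,0,0],[0,0,0],0],
    [[0,0,0],[0,0,0],0],
    [[0,0,0],[0,0,0],0],
    [[0,0,0],[0,0,0],0],
    [[0,0,0],[0,0,0],0],
    [[0,0,0],[0,0,0],0]
  ]
}}

```text
time: 17.15
ee_pos: [0.3467, -0.3155, 0.0943]
tcp_rot: [179.9, -0.0, 77.0]
wrist_force: [-0.2, -0.7, -1.9]
opening: 0.0105
grasp_force: 59.5
```

Run:
```python
from h import *
st()
p,d=camera('side')
for n in ('drawer_handle','photometer','carrier','carrier_grip','beaker_mid','marker_mid'):print(n,w(n,'side'))
cv2.imwrite('pics/g.png',cv2.resize(p[240:360,260:440],None,fx=4,fy=4,interpolation=2)[:,:,::-1])
```

```text
{'time': np.float64(17.15), 'q': array([-4.2332e+01, -6.7170e+00, -1.6612e+01,  8.0030e+01,  4.7000e-02,
        6.0666e+01]), 'ee_pos': array([ 0.347, -0.315,  0.094]), 'tcp_rot': array([ 1.79912e+02, -5.00000e-03,  7.70020e+01]), 'wrist_force': array([-0.178, -0.668, -1.903]), 'opening': np.float64(0.01), 'grasp_force': np.float64(59.489)}
drawer_handle [(0.81, array([ 0.3706, -0.2243,  0.0829]))]
photometer [(0.79, array([ 0.3213, -0.423 , -0.0006]))]
carrier [(0.56, array([0.5171, 0.0451, 0.0098])), (0.5, array([ 0.3457, -0.3108,  0.0484]))]
carrier_grip [(0.59, array([ 0.3457, -0.3143,  0.1112]))]
beaker_mid [(0.89, array([0.4979, 0.1116, 0.0322]))]
marker_mid [(0.5, array([0.4972, 0.1097, 0.0293])), (0.44, array([0.5203, 0.0421, 0.01  ]))]
```

View pics/g.png

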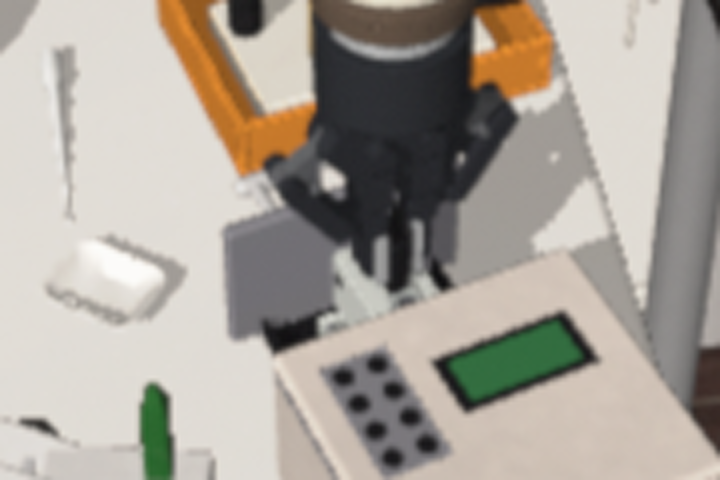

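The carrier is held upright at about (390,280), raised clear. The drawer is still out with its plate unmoved, and the photometer stands where it was.

```bash
python3 -c "
from workcell import job_done
print(job_done())"
```

```text
the job is handed in; nothing more can be done
None
```

The job is handed in: the drawer is out at its stop, and the carrier was rocked free and is held still and upright about 27 mm above its seat floor; in the last picture the photometer, beaker and marker were where they had been.

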